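# Make up two weld-job kits from the bench stock

### The arm

A 6-joint arm with a two-finger parallel gripper is mounted at the origin on the work surface. World frame = base frame: x ahead of the robot, y to its left, z up, the work surface at z = 0. Lengths are in mm, angles in rad, forces in N, time in s.
With the tool pointing down it reaches from about 300 to 875 mm from the base axis. Payload 6.4 kg.
Tool frame: the origin (TCP) lies at the very end of the fingers, on their centre line; the grasp point (between the pads) lies 19 mm behind it; z points along the fingers, y is the line along which they close (so a half turn about z gives the same grasp; the last joint's range is limited). The gripper opens to 85 mm and grips with 20 to 120 N. Pads are 22 mm wide; open, the fingers measure 114 mm over their backs; the gripper's body (76 mm by 85 mm) begins 54 mm behind the grasp point. The pads swing forward as they close: fully open they stand 13 mm farther back than shut.
Start: joints at [-1.382, 0.181, 1.607, -0, 1.354, -0.206], TCP at [221.175, -530.775, 231.288] pointing down, gripper open.
Joint ranges: [-2.99, 2.99], [-0.89, 2.07], [0.3, 2.58], [-1.14, 4.28], [0, 2.63], [-3.12, 3.12]. Speed limits (rad/s): [2.57, 2.57, 3.01, 3.14, 3.14, 3.14].

### API

Orientations are given as a unit quaternion [w, x, y, z].
In Python, from plant import manip, viewer gives the robot as it stands.
- The arm moves only by the tool send_rows, never from a script. Its argument "moves" is text: rows parted by semicolons, each of 7 numbers parted by spaces: the turn, a rotation vector about the tool's x, y, z normalised to -1 to 1, where 1 is 0.1 rad, then the shift along the tool's x, y, z normalised to -1 to 1, where 1 is 5 cm, then the opening, from 0 (shut) to 1 (fully open). A call has exactly 8 rows; each row shifts and turns the commanded pose from where the row before left it, along the tool's axes as they then stand; what a row does not reach is not made up. A row lasts 1/8 s, in which the tool goes at most 62.5 mm and 10.7 degrees, less where a joint would pass 70% of its speed; a pose out of reach is approached as far as the arm can. A call with a number of a shift or a turn outside -1 to 1 is refused whole. A call with a gripper value outside its range is refused whole. The fingers move at their own pace and stop on an object; "grip_force" is the grip in N (left out, the last holds). Time passes only in rows, so rows that do not move let the fingers close, or fill a call up. It gives the time, the measured TCP pose, the force, the opening and the grip force at its end, in the units of the state.
- manip.read_state(): the state, without advancing time (a new reading comes with each control period).
- viewer.grab_frame(name): name is "scene" or "side" or "wrist"; returns a dict with "img" (480x640x3 uint8, blue, green, red), "fx", "fy", "cx", "cy" (pixels), "rvec" (rotation vector, rad) and "tvec" (3), from world to camera coordinates, as OpenCV has them; the wrist camera has in their place "mount" (4x4, takes a point from camera to tool coordinates, whose origin is the TCP and whose axes are the flange's). Camera axes: x right, y down, z forward; pixel columns grow to the right and rows downward; lengths in mm; the calibration is good to about 2 mm. The wrist camera is an equidistant fisheye: a pixel r from the principal point sees the ray r / f radians off the axis. A picture is of the moment at which its call begins: read the wrist's pose just before it. There is no depth.
- manip.hand_in(): hands the job in; it is judged then, once.
Trained networks look in a picture, given as the dict that the camera call returned (one of the last four; its "shot" number tells which), for a name from the list of things; names that differ only in an ending like _2 or _b are one class to them, and where a whole thing is asked for, a point or a joint stands for the part that bears it (a point fixed in the world has none). Each returns a list of dicts, best first, with "score" (0 to 1); they miss things now and then, are a little off and sometimes report something else, mostly with a low value. They report only what shows in the picture. A call takes as long as a camera call. They do not tell look-alikes from the thing itself.
- viewer.boxes_of(picture, query): "box" ([left, top, right, bottom] in pixels, round what is visible of it).
- viewer.regions_of(picture, query): "region" (480x640 bool, what is visible of it) and "box" ([left, top, right, bottom] in pixels, round what is visible of it).
The state is a dict: "t": time; "q": joint angles; "joint_velocities": joint speeds; "joint_efforts": joint torques, N m; "eef_pos": TCP position; "eef_rot": TCP orientation; "ft_force": force on the tool from outside, world axes, zero at the start; "wrist_torque": the same for the moment, N m; "finger_gap": opening from 0.0 (shut) to 1.0 (fully open); "finger_force": force on a finger pad.
Only numpy, scipy, OpenCV 4.12 (cv2) and the standard library are available. Lean on these libraries where they do the work, as an engineer would, in place of code of your own. Each camera call takes 0.05 s, during which the arm holds its last target. There are 200 camera calls.

### The job

Make up the two kits for the next weld jobs, setting each piece down rather than dropping it. The post kit goes in the steel tray with two open bays: the drilled foot plate flat in the wider bay and the short piece of square tube lying in the narrower bay; the cleat kit goes in the tray with the foam inlay: the angle cleat on its flat leg in the open bay, and the engineer's square fully down in its L-shaped cut-out. Leave the long tube and the undrilled plate where they lie.

Things in the scene. Friction and masses are not known exactly. Their poses are not given: they have to be found in the camera images.
- bay_tray: Grey sheet-steel tray, fixed, 150 (x) x 250 (y) x 24 mm high, walls 4, no foam. Origin: centre of underside, z up. A cross wall as high as the rim (y -31 to -27 mm) parts two open bays, both x -71 to 71: the wider y -27 to 121 (centre y 47), the narrower y -121 to -31 (centre y -76). Bay floors at z 3 mm.
- foam_tray: Same size of tray, fixed; origin: centre of underside, z up. Open bay x +-71, y -5 to 121 mm, floor z 3. Rest: firm black foam, top z 22, with a square-edged L cut-out, yellow floor z 8, 3 mm wider all round than the square: stock part x 32 to 58, y -108 to -22; blade part x -58 to 32, y -48 to -22. Square seated: its origin at x 45, y -65, z 8, its axes along the tray's (not reversed).
- foot_plate: Drilled foot plate, bright steel, 90 (its x) x 50 (its y) x 12 mm thick (z), with a 12 mm bolt hole right through near each corner (at x +-32, y +-13 mm). Lies flat, about 0.4 kg. Origin: centre of its underside.
- short_tube: Short cut of square tube, 40 x 40 mm section with 4 mm walls, 70 mm long (its x), open at both ends, lying on a side, about 0.25 kg. Origin: centre of the underside; top 40 mm above it.
- cleat: Angle cleat: piece of 50 x 50 x 8 mm angle, 60 mm long (its y), one leg flat on the bench (50 along x, 8 mm thick), the other upright along its -x edge (x -25 to -17 mm, 50 mm high). About 0.14 kg. Origin: centre of the flat leg's underside; z up. Handy grip: the upright leg, centre at x = -21 mm, pinched along x.
- square: Engineer's try square lying flat, 0.3 kg. Thick stock 20 (x) x 80 (y) x 24 mm high; thin blade 20 wide, 3 thick, running 90 mm to -x from the stock's +y end (x -100 to -10, y 20 to 40, z 10.5 to 13.5). Origin: centre of the stock's underside, z up. Centre of mass about 7 mm from it towards the blade. Seated, the stock stands 10 mm proud of the foam.
- long_tube: Long cut of the same 40 x 40 mm square tube, 120 mm long (its x), lying loose; not wanted. Origin: centre of the underside.
- blank_plate: Undrilled plate, 90 (its x) x 50 (its y) x 12 mm, same steel but no holes, lying loose; not wanted. Origin: centre of its underside.
Mind the look-alikes: they are no part of the job. Leave any green or purple look-alike of the square alone. What is shaped like the cleat but green is not meant.

How it is judged (in metres and radians):
At the end, for the whole second after the job is handed in: Plate, tube and cleat flat on their bay floors (within 5 mm, 0.1 rad); square in the cut-out (within 4 mm of its floor, 6 mm sideways, 0.12 rad turn, 0.06 rad tilt); all at rest; long tube and undrilled plate within 30 mm of their starts (x of foot_plate in the frame of bay_tray between -0.055 and 0.055 m and y of foot_plate in the frame of bay_tray between -0.015 and 0.11 m and z of each of foot_plate, short_tube in the frame of bay_tray below 0.008 m and angle between each of foot_plate, short_tube, cleat's own z axis and vertical below 0.1 rad and linear speed of each of foot_plate, short_tube, cleat, square below 0.02 m/s and angular speed of each of foot_plate, short_tube, cleat, square below 0.2 rad/s and x of short_tube in the frame of bay_tray between -0.055 and 0.055 m and y of short_tube in the frame of bay_tray between -0.11 and -0.04 m and x of cleat in the frame of foam_tray between -0.055 and 0.055 m and y of cleat in the frame of foam_tray between 0.015 and 0.11 m and z of cleat in the frame of foam_tray below 0.008 m and x of square in the frame of foam_tray between 0.039 and 0.051 m and y of square in the frame of foam_tray between -0.071 and -0.059 m and z of square in the frame of foam_tray below 0.012 m and angle between square's own z axis and vertical below 0.06 rad and angle between the x axis of square and the x axis of foam_tray, either way round below 0.12 rad and distance of each of long_tube, blank_plate from where it was at the start of the episode below 0.03 m); the robot touches nothing.
It fails at once if a piece of a kit is dropped (falls free of the fingers faster than 0.8 m/s, from more than about 30 mm) ((contact force between the fingers and foot_plate below 0.05 N and linear speed of foot_plate above 0.8 m/s) or (contact force between the fingers and short_tube below 0.05 N and linear speed of short_tube above 0.8 m/s) or (contact force between the fingers and cleat below 0.05 N and linear speed of cleat above 0.8 m/s) or (contact force between the fingers and square below 0.05 N and linear speed of square above 0.8 m/s)).
It fails at once if the long tube or the undrilled plate is shifted by more than 30 mm (distance of any of long_tube, blank_plate from where it was at the start of the episode above 0.03 m).
It also fails if it takes over 102 s, if anything falls off the work surface, if the arm or the gripper's body presses on something with over 40 N, if the wrist force passes 120 N, or if a joint passes its speed limit or range.

## Working session

There is one attempt and no reset: what is moved stays moved. The work goes in short steps, Python scripts to look and compute and a tool call to move; the robot and the scene stay as the last step left them, time stands still between calls to the robot, and variables do not carry over. Pictures are saved under pics/ and viewed, at most 14 in all, crops included, and the job is handed in when it is done.

Besides the shell and the picture viewer there is one more tool, called as a command line: name --argument value ..., lists and objects as JSON in quotes. send_rows: Moves the arm, as the interface text tells. Scaled input: -1 to 1 covers 5 cm each way for a shift and 0.1 rad each way for a turn. Its arguments: {"type":"object","properties":{"moves":{"type":"string"},"grip_force":{"type":"number"}},"required":["moves"]}

```bash
mkdir -p pics; ls; cat > h.py <<'E'
import numpy as np, cv2
from plant import manip, viewer
def ray(f,uv):
    R=cv2.Rodrigues(np.array(f["rvec"],float))[0]; t=np.array(f["tvec"],float).ravel()
    uv=np.atleast_2d(np.array(uv,float))
    d=np.c_[(uv[:,0]-f["cx"])/f["fx"],(uv[:,1]-f["cy"])/f["fy"],np.ones(len(uv))]@R
    return -R.T@t,d
def at_z(f,uv,z):
    c,d=ray(f,uv); return c+d*((z-c[2])/d[:,2])[:,None]
def proj(f,P):
    R=cv2.Rodrigues(np.array(f["rvec"],float))[0]; p=np.atleast_2d(P)@R.T+np.array(f["tvec"],float).ravel()
    return np.c_[p[:,0]/p[:,2]*f["fx"]+f["cx"],p[:,1]/p[:,2]*f["fy"]+f["cy"]]
E
python3 - <<'E'
from h import *
for n in("scene","side"):
    f=viewer.grab_frame(n); cv2.imwrite(f"pics/{n}0.png",f["img"])
    print(n,ray(f,[[320,240]]),f["fx"])
    for q in "bay_tray foam_tray foot_plate short_tube cleat square long_tube blank_plate".split():
        print(q,[(np.round(b["box"]).astype(int).tolist(),round(b["score"],2)) for b in viewer.boxes_of(f,q)])
E
```

```text
pics
scene (array([1276.30457392, -569.5655423 ,  749.78586783]), array([[-0.66537327,  0.48121855, -0.57087595]])) 476.56246118897207
bay_tray [([233, 281, 366, 365], 0.81)]
foam_tray [([354, 238, 465, 312], 0.61)]
foot_plate [([269, 249, 290, 274], 0.93)]
short_tube [([149, 310, 180, 348], 0.91)]
cleat [([212, 262, 241, 298], 0.81), ([171, 257, 198, 294], 0.56), ([357, 215, 394, 237], 0.39)]
square [([455, 220, 504, 240], 0.9), ([355, 184, 392, 202], 0.8), ([408, 198, 439, 224], 0.62)]
long_tube [([319, 224, 348, 258], 0.91)]
blank_plate [([358, 216, 396, 235], 0.61)]
side (array([-120.93072352,  901.04521347,  814.58929302]), array([[ 0.41779596, -0.67463131, -0.60870168]])) 449.161702984279
bay_tray [([251, 172, 335, 221], 0.79)]
foam_tray [([183, 216, 276, 285], 0.63)]
foot_plate [([325, 216, 354, 238], 0.57)]
short_tube [([354, 161, 357, 175], 0.6)]
cleat [([346, 191, 366, 209], 0.72), ([251, 171, 333, 221], 0.2)]
square [([271, 316, 326, 347], 0.88), ([205, 305, 251, 347], 0.7), ([131, 303, 188, 330], 0.68)]
long_tube [([284, 235, 324, 266], 0.83)]
blank_plate [([255, 281, 297, 305], 0.7)]
```

View pics/scene0.png

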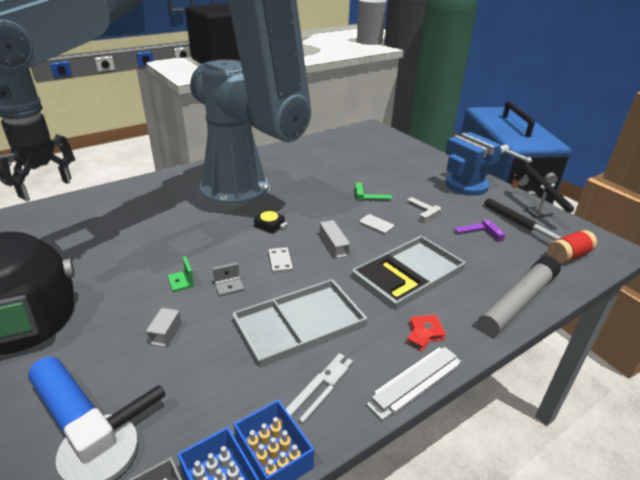

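View pics/side0.png

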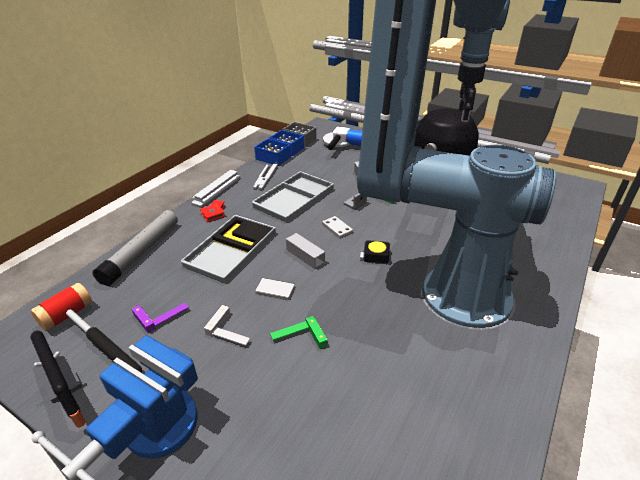

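The scene picture shows, with pixels:
- **Cleat:** steel at (228,279); its green look-alike is at (181,275).
- **Square:** steel at (425,210); look-alikes are green (370,193) and purple (480,230).
- **Plates:** drilled foot plate at (280,260); the blank one is at (376,224).
- **Tubes:** short at (164,327), long at (334,239).
- **Trays:** bay tray at (300,322), with its narrow bay to the left; foam tray at (410,270), with foam to the left.

Next I fit the poses by silhouette in both views.

```bash
cat > fit.py <<'E'
from h import *
from scipy.optimize import minimize
def box(x0,x1,y0,y1,z0,z1): return np.array([[x,y,z] for x in(x0,x1) for y in(y0,y1) for z in(z0,z1)],float)
M=dict(bay_tray=[box(-75,75,-125,125,0,24)],foot_plate=[box(-45,45,-25,25,0,12)],short_tube=[box(-35,35,-20,20,0,40)],
 cleat=[box(-25,25,-30,30,0,8),box(-25,-17,-30,30,0,50)],square=[box(-10,10,-40,40,0,24),box(-100,-10,20,40,10.5,13.5)],
 long_tube=[box(-60,60,-20,20,0,40)])
M["foam_tray"]=M["bay_tray"]; M["blank_plate"]=M["foot_plate"]
def place(P,p):
    c,s=np.cos(p[2]),np.sin(p[2]); return P@np.array([[c,s,0],[-s,c,0],[0,0,1]])+[p[0],p[1],p[3] if len(p)>3 else 0]
S=4
def cost(p,parts,views):
    r=0
    for f,m,(u0,v0) in views:
        im=np.zeros(m.shape,np.uint8)
        for P in parts:
            q=(proj(f,place(P,p))-[u0,v0]+.5)*S-.5
            cv2.fillConvexPoly(im,cv2.convexHull(np.round(q*16).astype(np.int32)),1,shift=4)
        r+=1-(im&m).sum()/max(1,(im|m).sum())
    return r/len(views)
def fit(name,views,starts):
    vs=[]
    for f,reg in views:
        v,u=np.nonzero(reg); u0,v0=u.min()-25,v.min()-25; u0=max(u0,0);v0=max(v0,0)
        m=reg[v0:v.max()+26,u0:u.max()+26].astype(np.float32)
        m=(cv2.resize(m,None,fx=S,fy=S,interpolation=cv2.INTER_LINEAR)>.5).astype(np.uint8); vs.append((f,m,(u0,v0)))
    best=[]
    for p in starts:
        r=minimize(cost,p,args=(M[name],vs),method="Nelder-Mead",options=dict(initial_simplex=np.array(p)+np.vstack([np.zeros(3),np.diag([15,15,.25])]),maxfev=160,xatol=.05,fatol=1e-4))
        best.append((r.fun,r.x))
    return sorted(best,key=lambda b:b[0])
E
cat > run.py <<'E'
from fit import *
F={n:viewer.grab_frame(n) for n in("scene","side")}
C=dict(bay_tray=((300,322),(293,196)),foam_tray=((410,270),(230,248)),foot_plate=((280,260),(338,226)),short_tube=((164,327),None),
 cleat=((228,279),None),square=((425,210),(226,326)),long_tube=((334,239),(305,250)),blank_plate=((376,224),(275,289)))
for q,(a,b) in C.items():
    vs=[]
    for n,c in(("scene",a),("side",b)):
        if c is None: continue
        L=[r for r in viewer.regions_of(F[n],q) if np.hypot((r["box"][0]+r["box"][2])/2-c[0],(r["box"][1]+r["box"][3])/2-c[1])<14]
        if L: vs.append((F[n],np.array(L[0]["region"])))
    if not vs: print(q,"none");continue
    g=at_z(F["scene"],[a],10)[0]
    o=fit(q,vs,[[g[0],g[1],y] for y in np.arange(-np.pi,np.pi,np.pi/4)])
    seen=[]
    for c,x in o:
        k=np.r_[x[:2],np.rad2deg(np.angle(np.exp(1j*x[2])))].round(1).tolist()
        if all(abs(k[2]-s[2])>10 for s in seen) and len(seen)<4: seen.append(k); print(q,len(vs),round(c,3),k)
E
python3 run.py
```

```text
bay_tray 2 0.043 [640.4, -158.7, -5.8]
bay_tray 2 0.043 [640.4, -158.7, 174.2]
foam_tray 2 0.031 [641.9, 168.1, -176.4]
foam_tray 2 0.031 [641.9, 168.1, 3.6]
foot_plate 2 0.101 [427.3, -79.2, 156.4]
foot_plate 2 0.101 [427.3, -79.2, -23.6]
short_tube 1 0.032 [513.2, -414.4, -45.0]
short_tube 1 0.032 [513.2, -414.4, 135.0]
short_tube 1 0.385 [513.9, -415.1, -174.2]
short_tube 1 0.385 [513.9, -415.1, 5.8]
cleat 1 0.066 [447.9, -235.4, -12.7]
cleat 1 0.315 [439.4, -241.4, -83.5]
cleat 1 0.34 [441.2, -232.5, 86.0]
cleat 1 0.382 [440.2, -232.7, 156.1]
square 2 0.188 [479.0, 406.8, 10.9]
square 2 0.56 [477.3, 405.9, -166.0]
square 2 0.597 [470.3, 433.9, 134.9]
square 2 0.624 [445.7, 417.7, -95.7]
long_tube 2 0.039 [438.6, 81.4, 165.3]
long_tube 2 0.039 [438.6, 81.4, -14.7]
blank_plate 2 0.12 [430.1, 240.3, -166.3]
blank_plate 2 0.12 [430.1, 240.3, 13.7]
```

```bash
cat >> h.py <<'E'
from scipy.spatial.transform import Rotation as Ro
_p0=proj
def Rw(st): w,x,y,z=st["eef_rot"]; return Ro.from_quat([x,y,z,w])
def wrist():
    st=manip.read_state(); f=viewer.grab_frame("wrist")
    T=np.eye(4); T[:3,:3]=Rw(st).as_matrix(); T[:3,3]=st["eef_pos"]; f["Ti"]=np.linalg.inv(T@np.array(f["mount"])); return f
def proj(f,P):
    if "Ti" not in f: return _p0(f,P)
    p=np.atleast_2d(P)@f["Ti"][:3,:3].T+f["Ti"][:3,3]; r=np.hypot(p[:,0],p[:,1]); k=np.arctan2(r,p[:,2])/np.maximum(r,1e-9)
    return np.c_[p[:,0]*k*f["fx"]+f["cx"],p[:,1]*k*f["fy"]+f["cy"]]
def plan(xyz,ydeg,st=None):
    "delta in tool units: shift first (present axes), then turn; ydeg = world angle of tool y, mod 180"
    st=st or manip.read_state(); R=Rw(st); c=R.as_matrix()[:,1]; cur=np.rad2deg(np.arctan2(c[1],c[0]))
    d=(ydeg-cur+90)%180-90; y=np.deg2rad(cur+d); Y=np.array([np.cos(y),np.sin(y),0]); Z=np.array([0,0,-1.]); 
    G=Ro.from_matrix(np.c_[np.cross(Y,Z),Y,Z])
    print("at",np.round(st["eef_pos"],1),"yaw",round(cur,1),"q6",round(st["q"][5],2),"t",round(st["t"],2),"gap",st["finger_gap"],"shift",np.round(R.inv().apply(np.array(xyz)-st["eef_pos"])/50,2),"turn",np.round((R.inv()*G).as_rotvec()/.1,2), "shift_after_turn",np.round(G.inv().apply(np.array(xyz)-st["eef_pos"])/50,2))
E
python3 - <<'E'
from h import *
f=wrist(); print(np.round(f["mount"],3),f["fx"],f["cx"],f["cy"]); cv2.imwrite("pics/w0.png",f["img"])
F=viewer.grab_frame("scene")
print("tape",at_z(F,[[270,222]],20),"green cleat",at_z(F,[[181,280]],5))
plan([513-0,-414,200],45); plan([448,-235,200],-12.7)
E
```

```text
[[ 2.0000e-03 -9.6000e-01 -2.8000e-01  7.0473e+01]
 [ 1.0000e+00  2.0000e-03 -1.0000e-03  4.5200e-01]
 [ 1.0000e-03 -2.8000e-01  9.6000e-01 -1.4283e+02]
 [ 0.0000e+00  0.0000e+00  0.0000e+00  1.0000e+00]] 371.64829954431775 314.9389887073899 238.11621960768747
tape [[276.68916424 -22.994673    20.        ]] green cleat [[ 366.91686547 -322.24318877    5.        ]]
at [ 221.2 -530.8  231.3] yaw -67.4 q6 -0.21 t 1.8 gap 1.0006668195154742 shift [6.29 0.09 0.63] turn [-0.  -0.  11.8] shift_after_turn [ 2.48 -5.78  0.63]
at [ 221.2 -530.8  231.3] yaw -67.4 q6 -0.21 t 1.8 gap 1.0006668195154742 shift [ 6.46 -3.72  0.63] turn [ 0.   -0.   -9.54] shift_after_turn [6.77 3.12 0.63]
```

send_rows --moves "0 0 0 0.9 0.01 0.09 0.8;0 0 0 0.9 0.01 0.09 0.8;0 0 0 0.9 0.01 0.09 0.8;0 0 0 0.9 0.01 0.09 0.8;0 0 0 0.9 0.01 0.09 0.8;0 0 0 0.9 0.01 0.09 0.8;0 0 0 0.9 0.01 0.09 0.8;0 0 1 0 0 0 0.8" --grip_force 40

```text
t: 2.8
eef_pos: [515.9, -410.7, 199.0]
eef_rot: [-0.001, 0.989, 0.148, 0.0]
ft_force: [-0.2, 0.3, 0.2]
finger_gap: 0.8
finger_force: 0.0
```

send_rows --moves "0 0 1 0 0 0 0.8;0 0 1 0 0 0 0.8;0 0 1 0 0 0 0.8;0 0 1 0 0 0 0.8;0 0 1 0 0 0 0.8;0 0 1 0 0 0 0.8;0 0 1 0 0 0 0.8;0 0 1 0 0 0 0.8"

```text
t: 3.8
eef_pos: [513.3, -412.8, 199.7]
eef_rot: [-0.0, 0.968, -0.252, -0.0]
ft_force: [0.1, -0.9, 0.5]
finger_gap: 0.803
finger_force: 0.0
```

```bash
cat > look.py <<'E'
import sys
from fit import *
# usage: look.py name x y yawdeg pic
q=sys.argv[1]; p=[float(a) for a in sys.argv[2:5]]; p[2]=np.deg2rad(p[2])
f=wrist(); cv2.imwrite("pics/"+sys.argv[5],f["img"])
e=proj(f,[[p[0],p[1],10]])[0]
L=viewer.regions_of(f,q); print("expect",e.round(),[(np.round(r["box"]).astype(int).tolist(),round(r["score"],2)) for r in L])
L=sorted(L,key=lambda r:np.hypot((r["box"][0]+r["box"][2])/2-e[0],(r["box"][1]+r["box"][3])/2-e[1]))
o=fit(q,[(f,np.array(L[0]["region"]))],[p])[0]
print(q,round(o[0],3),np.r_[o[1][:2],np.rad2deg(o[1][2])].round(1))
E
python3 look.py short_tube 513.2 -414.4 -45 w1.png; python3 -c "
from h import *
plan([513,-414,13],45)"
```

```text
expect [316. 210.] [([283, 170, 348, 263], 0.8), ([0, 413, 22, 436], 0.57)]
short_tube 0.023 [ 511.3 -414.   -45.1]
at [ 513.3 -412.8  199.7] yaw -119.0 q6 1.22 t 3.9 gap 0.7967665048233843 shift [0.01 0.02 3.73] turn [-0.   0.   2.8] shift_after_turn [0.01 0.02 3.73]
```

send_rows --moves "0 0 1 0 0 0.4 0.8;0 0 1 0 0 0.4 0.8;0 0 0.8 0 0 0.6 0.8;0 0 0 0 0.04 0.7 0.8;0 0 0 0 0 0.7 0.8;0 0 0 0 0 0.6 0.8;0 0 0 0 0 0.3 0.8;0 0 0 0 0 0 0.8"

```text
t: 4.9
eef_pos: [511.4, -413.7, 13.8]
eef_rot: [-0.0, 0.924, -0.382, -0.001]
ft_force: [0.2, 0.3, -0.3]
finger_gap: 0.8
finger_force: 0.0
```

send_rows --moves "0 0 0 0 0 0 0;0 0 0 0 0 0 0;0 0 0 0 0 0 0;0 0 0 0 0 0 0;0 0 0 0 0 0 0;0 0 0 0 0 0 0;0 0 0 0 0 -0.2 0;0 0 0 0 0 -0.3 0" --grip_force 40

```text
t: 5.9
eef_pos: [511.3, -413.5, 39.7]
eef_rot: [-0.0, 0.924, -0.383, -0.001]
ft_force: [-0.7, -0.7, -1.9]
finger_gap: 0.463
finger_force: 42.3
```

```bash
python3 - <<'E'
from h import *
def T(o,yaw,p): a=np.deg2rad(yaw); return np.array(o)+[p[0]*np.cos(a)-p[1]*np.sin(a),p[0]*np.sin(a)+p[1]*np.cos(a)]
print(manip.read_state()["ft_force"])
b=T([640.4,-158.7],-5.8,[0,-76]); print(b, T([640.4,-158.7],-5.8,[0,47]), T([641.9,168.1],3.6,[0,62]))
plan([*b,150],84.2)
E
```

```text
[-0.67599981 -0.73641256 -1.92630755]
[ 632.71972141 -234.31093387] [ 645.14964597 -111.94060669] [638.00698779 229.97765716]
at [ 511.3 -413.5   39.7] yaw -135.0 q6 1.5 t 5.9 gap 0.46317550715116707 shift [-0.82 -4.25 -2.2 ] turn [-0.01  0.02 -6.84] shift_after_turn [ 2.05 -3.81 -2.21]
```

send_rows --moves "0 0 0 0 0 -0.7 0;0 0 0 0 0 -0.8 0;0 0 0 -0.1 -0.5 -0.7 0;0 0 0 -0.16 -0.8 0 0;0 0 0 -0.16 -0.8 0 0;0 0 0 -0.16 -0.8 0 0;0 0 0 -0.16 -0.8 0 0;0 0 0 -0.08 -0.55 0 0"

```text
t: 6.9
eef_pos: [633.9, -233.0, 150.6]
eef_rot: [-0.0, 0.924, -0.382, 0.0]
ft_force: [1.5, 0.2, -2.1]
finger_gap: 0.458
finger_force: 42.2
```

send_rows --moves "0 0 -1 0 0 0 0;0 0 -1 0 0 0 0;0 0 -1 0 0 0 0;0 0 -1 0 0 0 0;0 0 -1 0 0 0 0;0 0 -1 0 0 0 0;0 0 -0.84 0 0 0 0;0 0 0 0 0 0 0"

```text
t: 7.9
eef_pos: [633.0, -234.9, 150.4]
eef_rot: [0.0, 0.999, -0.051, 0.0]
ft_force: [-1.0, 0.2, -2.9]
finger_gap: 0.459
finger_force: 42.2
```

```bash
python3 look.py bay_tray 640.4 -158.7 -5.8 w2.png; python3 -c "
from h import *
plan([632.7,-234.3,18.5],84.2)"
```

```text
expect [219. 224.] []
at [ 633.1 -235.   150.2] yaw -95.9 q6 1.14 t 8.0 gap 0.4617955198294279 shift [-0.01 -0.01  2.63] turn [ 0.   -0.   -0.02] shift_after_turn [-0.01 -0.01  2.63]Traceback (most recent call last):
  File "look.py", line 9, in <module>
    o=fit(q,[(f,np.array(L[0]["region"]))],[p])[0]
                         ~^^^
IndexError: list index out of range
```

View pics/w2.png

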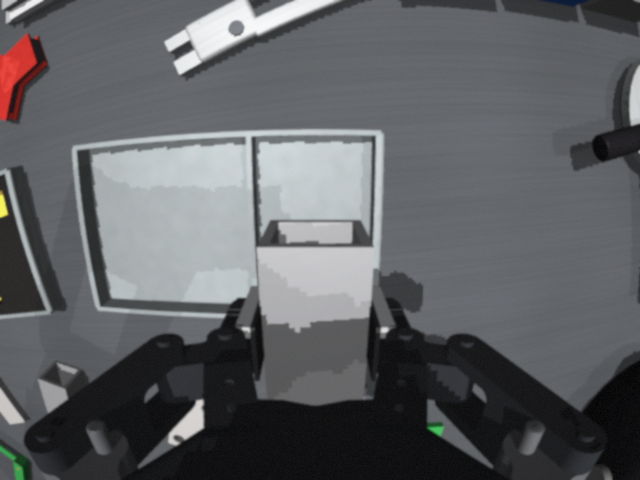

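The wrist view shows the held tube (columns 257–373) above the narrow bay, between the cross wall at column 250 and the end wall at 380, and square to the tray. I lower it.

send_rows --moves "0 0 0 0 0 0.6 0;0 0 0 0 0 0.6 0;0 0 0 0 0 0.6 0;0 0 0 0 0 0.4 0;0 0 0 0 0 0.25 0;0 0 0 0 0 0.13 0;0 0 0 0 0 0.06 0;0 0 0 0 0 0 0"

```text
t: 9.0
eef_pos: [634.3, -235.6, 20.8]
eef_rot: [0.001, 0.999, -0.051, 0.001]
ft_force: [-4.8, 1.3, 7.6]
finger_gap: 0.456
finger_force: 43.4
```

send_rows --moves "0 0 0 0 0 0 0.52;0 0 0 0 0 0 0.58;0 0 0 0 0 0 0.58;0 0 0 0 0 -0.3 0.58;0 0 0 0 0 -0.6 0.58;0 0 0 0 0 -0.7 0.58;0 0 0 0 0 -0.7 0.58;0 0 0 0 0 -0.6 0.45"

```text
t: 10.0
eef_pos: [633.6, -235.3, 165.7]
eef_rot: [0.001, 0.999, -0.051, 0.001]
ft_force: [-0.7, 0.4, 0.4]
finger_gap: 0.451
finger_force: 0.0
```

```bash
python3 -c "
from h import *
plan([448-20,-235+5,180],-12.7)"
```

```text
at [ 633.6 -235.3  165.7] yaw -95.8 q6 1.14 t 10.0 gap 0.4514193844550621 shift [-4.1   0.31 -0.29] turn [ 2.00e-02 -1.00e-02 -1.45e+01] shift_after_turn [-0.8  -4.03 -0.29]
```

send_rows --moves "0 0 0 -0.82 0.06 -0.06 0.4;0 0 0 -0.82 0.06 -0.06 0.4;0 0 0 -0.82 0.06 -0.06 0.4;0 0 0 -0.82 0.06 -0.06 0.4;0 0 0 -0.82 0.06 -0.06 0.4;0 0 -1 0 0 0 0.4;0 0 -1 0 0 0 0.4;0 0 -1 0 0 0 0.4"

```text
t: 11.0
eef_pos: [427.8, -229.5, 179.1]
eef_rot: [0.001, 0.995, 0.101, 0.001]
ft_force: [0.2, 0.4, -0.5]
finger_gap: 0.401
finger_force: 0.0
```

send_rows --moves "0 0 -1 0 0 0 0.4;0 0 -1 0 0 0 0.4;0 0 -1 0 0 0 0.4;0 0 -1 0 0 0 0.4;0 0 -1 0 0 0 0.4;0 0 -1 0 0 0 0.4;0 0 -1 0 0 0 0.4;0 0 -1 0 0 0 0.4"

```text
t: 12.0
eef_pos: [427.9, -229.4, 178.9]
eef_rot: [0.001, 0.877, 0.48, 0.0]
ft_force: [-0.1, -0.4, -0.6]
finger_gap: 0.403
finger_force: 0.0
```

```bash
python3 look.py cleat 447.9 -235.4 -12.7 w3.png; python3 - <<'E'
from fit import *
f=viewer.grab_frame("scene"); cv2.imwrite("pics/s1.png",cv2.resize(f["img"][230:380,140:400],None,fx=3,fy=3))
L=viewer.regions_of(f,"short_tube"); print([(np.round(r["box"]).astype(int).tolist(),round(r["score"],2)) for r in L])
E
```

```text
expect [338. 209.] [([294, 169, 376, 266], 0.81), ([275, 296, 352, 356], 0.58)]
cleat 0.029 [ 445.6 -234.6  -12. ]
[([251, 309, 284, 345], 0.96), ([355, 241, 465, 308], 0.69)]
```

View pics/s1.png

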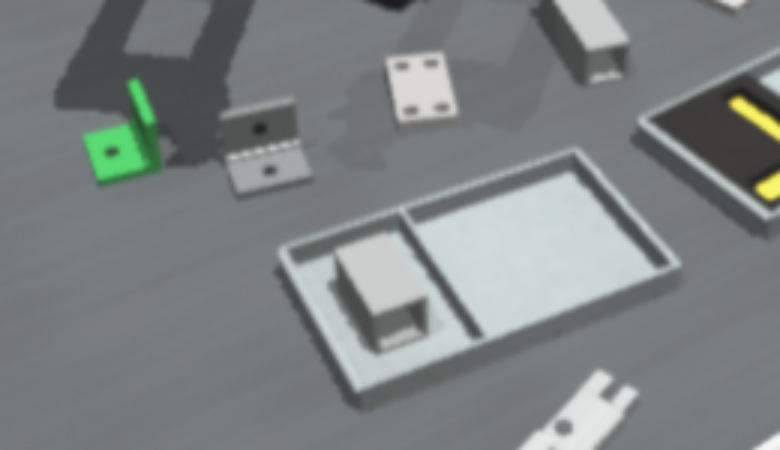

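View pics/w3.png

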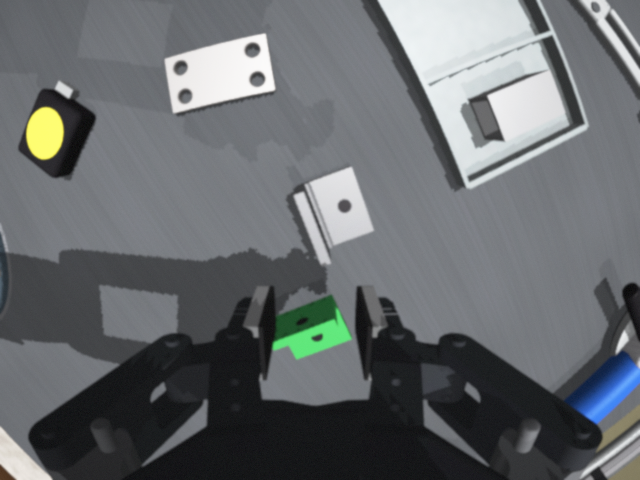

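The scene crop shows the tube flat in the narrow bay. The steel cleat (not the green one) and the four-hole plate are confirmed, and the wrist view agrees. Next is the cleat's upright leg.

```bash
python3 -c "
from h import *
plan([426,-230.5,22],-12.4)"
```

```text
at [ 427.8 -229.3  178.5] yaw -32.9 q6 -0.16 t 12.2 gap 0.39916649602651066 shift [-0.04 -0.02  3.13] turn [ 0.01  0.   -3.58] shift_after_turn [-0.03 -0.03  3.13]
```

send_rows --moves "0 0 -1 0 0 0.2 0.4;0 0 -1 0 0 0.2 0.4;0 0 -1 0 0 0.3 0.4;0 0 -0.58 0 0 0.4 0.4;0 0 0 -0.03 -0.03 0.7 0.4;0 0 0 0 0 0.7 0.4;0 0 0 0 0 0.5 0.4;0 0 0 0 0 0.13 0.4"

```text
t: 13.2
eef_pos: [424.9, -229.6, 20.0]
eef_rot: [-0.001, 0.779, 0.627, -0.0]
ft_force: [-0.2, 0.1, 0.3]
finger_gap: 0.4
finger_force: 0.0
```

send_rows --moves "0 0 0 0 0 0 0.3;0 0 0 0 0 0 0;0 0 0 0 0 0 0;0 0 0 0 0 0 0;0 0 0 0 0 0 0;0 0 0 0 0 0 0;0 0 0 0 0 -0.2 0;0 0 0 0 0 -0.3 0" --grip_force 40

```text
t: 14.2
eef_pos: [425.4, -229.9, 46.8]
eef_rot: [-0.001, 0.779, 0.628, -0.0]
ft_force: [0.3, 1.2, -1.5]
finger_gap: 0.086
finger_force: 39.1
```

```bash
python3 - <<'E'
from h import *
# cleat centre sits +21 along closing axis; bay centre (638,230)
plan([638-20,230+4,150],-12.4)
E
```

```text
at [ 425.4 -229.9   46.8] yaw -12.3 q6 -0.53 t 14.2 gap 0.08563454372425133 shift [ 9.89  1.79 -2.06] turn [-0.01 -0.01  0.02] shift_after_turn [ 9.89  1.77 -2.06]
```

send_rows --moves "0 0 0 0 0 -0.8 0;0 0 0 0.4 0.07 -0.8 0;0 0 0 0.9 0.16 -0.46 0;0 0 0 0.9 0.16 0 0;0 0 0 0.9 0.16 0 0;0 0 0 0.9 0.16 0 0;0 0 0 0.9 0.16 0 0;0 0 0 0.9 0.16 0 0"

```text
t: 15.2
eef_pos: [538.2, 43.6, 150.4]
eef_rot: [0.0, 0.779, 0.628, 0.0]
ft_force: [1.0, -0.1, -1.4]
finger_gap: 0.086
finger_force: 39.2
```

send_rows --moves "0 0 0 0.9 0.16 0 0;0 0 0 0.9 0.16 0 0;0 0 0 0.9 0.16 0 0;0 0 0 0.8 0.16 0 0;0 0 0 0.55 0.12 0 0;0 0 0 0 0 0 0;0 0 0 0 0 0 0;0 0 0 0 0 0 0"

```text
t: 16.2
eef_pos: [617.6, 230.9, 149.6]
eef_rot: [0.0, 0.779, 0.627, -0.0]
ft_force: [0.2, 0.5, -0.7]
finger_gap: 0.082
finger_force: 39.3
```

```bash
python3 -c "
from h import *
f=wrist(); cv2.imwrite('pics/w4.png',f['img'])
plan([618,234,23],-12.4)"
```

```text
at [617.7 230.9 149.5] yaw -12.3 q6 0.39 t 16.25 gap 0.08203609156207868 shift [ 0.06 -0.01  2.53] turn [-0.    0.    0.01] shift_after_turn [ 0.06 -0.01  2.53]
```

View pics/w4.png

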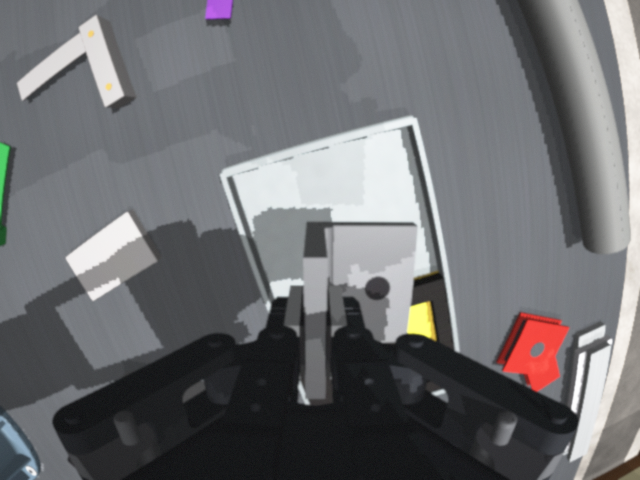

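The cleat is upright in the fingers over the open bay of the foam tray (the tray's far corner is at (412,122)). I lower it.

send_rows --moves "0 0 0 0.06 0 0.6 0;0 0 0 0 0 0.6 0;0 0 0 0 0 0.6 0;0 0 0 0 0 0.35 0;0 0 0 0 0 0.2 0;0 0 0 0 0 0.1 0;0 0 0 0 0 0.05 0;0 0 0 0 0 0 0"

```text
t: 17.25
eef_pos: [619.5, 235.0, 26.7]
eef_rot: [0.001, 0.779, 0.628, 0.001]
ft_force: [-4.2, -1.4, 5.5]
finger_gap: 0.086
finger_force: 40.3
```

send_rows --moves "0 0 0 0 0 0 0.15;0 0 0 0 0 0 0.3;0 0 0 0 0 0 0.35;0 0 0 0 0 -0.2 0.35;0 0 0 0 0 -0.5 0.35;0 0 0 0 0 -0.7 0.35;0 0 0 0 0 -0.8 0.35;0 0 0 0 0 -0.8 0.5"

```text
t: 18.25
eef_pos: [618.6, 234.9, 176.3]
eef_rot: [0.0, 0.779, 0.628, 0.0]
ft_force: [0.7, -0.4, 0.6]
finger_gap: 0.497
finger_force: 0.0
```

```bash
python3 -c "
from h import *
plan([427.3+15,-79.2,180],66.4)"
```

```text
at [618.6 234.9 176.3] yaw -12.3 q6 0.4 t 18.25 gap 0.4973518633706848 shift [-6.89 -2.11 -0.08] turn [ 1.000e-02  0.000e+00 -1.373e+01] shift_after_turn [ 0.72 -7.17 -0.07]
```

send_rows --moves "0 0 0 -0.86 -0.26 -0.01 0.8;0 0 0 -0.86 -0.26 -0.01 0.8;0 0 0 -0.86 -0.26 -0.01 0.8;0 0 0 -0.86 -0.26 -0.01 0.8;0 0 0 -0.86 -0.26 -0.01 0.8;0 0 0 -0.86 -0.26 -0.01 0.8;0 0 0 -0.86 -0.26 -0.01 0.8;0 0 0 -0.87 -0.28 -0.01 0.8"

```text
t: 19.25
eef_pos: [442.3, -80.7, 179.2]
eef_rot: [0.001, 0.779, 0.628, 0.0]
ft_force: [0.6, -0.1, -0.3]
finger_gap: 0.8
finger_force: 0.0
```

send_rows --moves "0 0 -1 0 0 0 0.8;0 0 -1 0 0 0 0.8;0 0 -1 0 0 0 0.8;0 0 -1 0 0 0 0.8;0 0 -1 0 0 0 0.8;0 0 -1 0 0 0 0.8;0 0 -1 0 0 0 0.8;0 0 -1 0 0 0 0.8"

```text
t: 20.25
eef_pos: [443.0, -79.6, 179.0]
eef_rot: [0.001, 0.471, 0.882, 0.0]
ft_force: [0.0, 0.9, 0.2]
finger_gap: 0.801
finger_force: 0.0
```

```bash
python3 look.py foot_plate 427.3 -79.2 -23.6 w5.png; python3 - <<'E'
from fit import *
f=viewer.grab_frame("scene")
for q,c in(("cleat",(400,255)),("short_tube",(267,327))):
    for r in viewer.regions_of(f,q):
        print(q,np.round(r["box"]),round(r["score"],2))
cv2.imwrite("pics/s2.png",cv2.resize(f["img"][160:320,300:520],None,fx=3.5,fy=3.5))
E
```

```text
expect [301. 206.] [([249, 150, 347, 262], 0.95)]
foot_plate 0.105 [426.2 -80.7 -23. ]
cleat [411. 239. 443. 273.] 0.92
cleat [169. 257. 194. 292.] 0.89
short_tube [253. 311. 285. 348.] 0.61
```

View pics/s2.png

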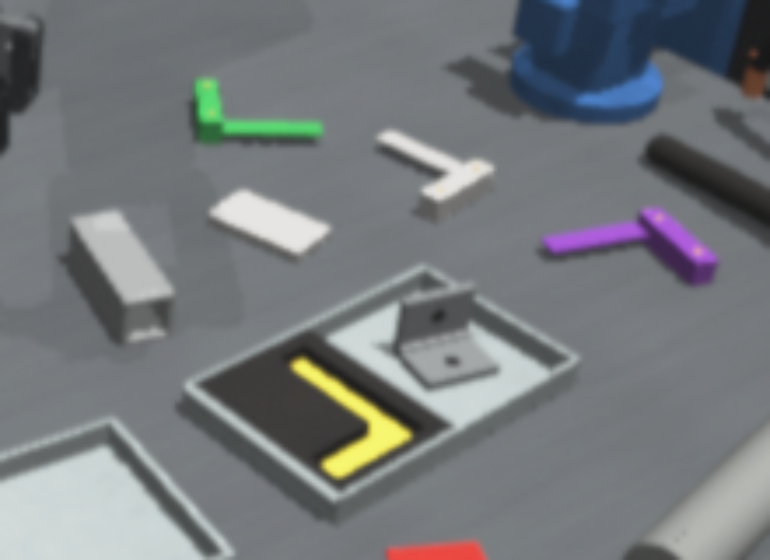

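Scene crop: the cleat stands on its flat leg in the open bay, upright leg at (435,320), and the foam cut-out is free. The plate fit agrees between cameras, so I grip it.

```bash
python3 -c "
from h import *
plan([426.5,-80.2,3],66.8)"
```

```text
at [442.9 -79.6 178.7] yaw 33.5 q6 -1.03 t 20.5 gap 0.7998309258041392 shift [ 0.17 -0.28  3.51] turn [ 0.    0.01 -5.82] shift_after_turn [ 0.3  -0.14  3.51]
```

send_rows --moves "0 0 0 0.17 -0.28 0.1 0.8;0 0 -1 0 0 0.3 0.8;0 0 -1 0 0 0.4 0.8;0 0 -1 0 0 0.4 0.8;0 0 -1 0 0 0.4 0.8;0 0 -1 0 0 0.5 0.8;0 0 -0.82 0 0 0.4 0.8;0 0 0 0 0 0.4 0.8"

```text
t: 21.5
eef_pos: [426.5, -80.2, 32.8]
eef_rot: [0.0, 0.2, 0.98, -0.0]
ft_force: [-1.0, 0.8, 0.1]
finger_gap: 0.803
finger_force: 0.0
```

send_rows --moves "0 0 0 0 0 0.3 0.8;0 0 0 0 0 0.2 0.8;0 0 0 0 0 0.08 0.8;0 0 0 0 0 0 0.5;0 0 0 0 0 0 0.4;0 0 0 0 0 0 0.3;0 0 0 0 0 0 0.3;0 0 0 0 0 0 0.3" --grip_force 50

```text
t: 22.5
eef_pos: [426.7, -80.3, 4.9]
eef_rot: [0.0, 0.2, 0.98, -0.0]
ft_force: [-2.4, 0.3, 6.2]
finger_gap: 0.559
finger_force: 51.7
```

send_rows --moves "0 0 0 0 0 0 0.3;0 0 0 0 0 -0.2 0.3;0 0 0 0 0 -0.3 0.3;0 0 0 0 0 -0.5 0.3;0 0 0 0 0 -0.7 0.3;0 0 0 0 0 -0.7 0.3;0 0 0 0 0 0 0.3;0 0 0 0 0 0 0.3"

```text
t: 23.5
eef_pos: [425.8, -79.8, 123.6]
eef_rot: [-0.0, 0.2, 0.98, 0.0]
ft_force: [0.8, -0.6, -4.2]
finger_gap: 0.56
finger_force: 53.0
```

```bash
python3 -c "
from h import *
f=wrist(); cv2.imwrite('pics/w6.png',f['img'])
plan([645,-112,130],84.2)"
```

```text
at [425.3 -79.6 123. ] yaw 66.9 q6 -1.63 t 23.55 gap 0.5628625113103127 shift [-4.3   1.13 -0.15] turn [ 0.01 -0.02 -3.02] shift_after_turn [-4.44 -0.2  -0.14]
```

View pics/w6.png

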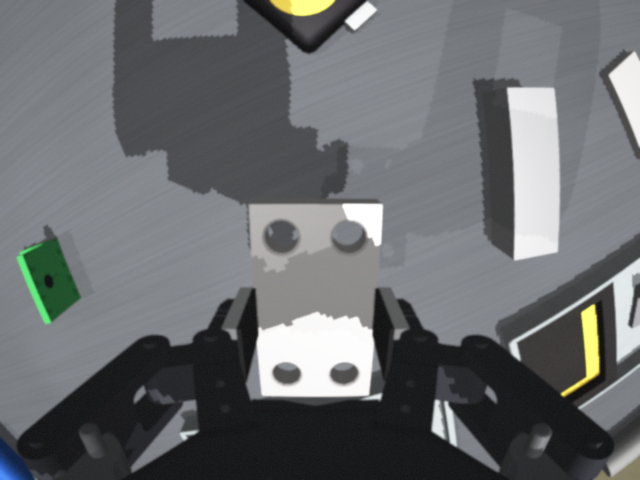

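The plate is centred and level in the fingers. I carry it to the wide bay.

send_rows --moves "0 0 0 -0.86 0.22 -0.03 0.3;0 0 0 -0.86 0.22 -0.03 0.3;0 0 0 -0.86 0.23 -0.03 0.3;0 0 0 -0.86 0.23 -0.03 0.3;0 0 0 -0.86 0.23 -0.03 0.3;0 0 -1 0 0 0 0.3;0 0 -1 0 0 0 0.3;0 0 -1 0 0 0 0.3"

```text
t: 24.55
eef_pos: [644.9, -111.9, 128.4]
eef_rot: [-0.002, 0.05, 0.999, 0.001]
ft_force: [0.6, -0.7, -3.4]
finger_gap: 0.555
finger_force: 53.0
```

```bash
python3 -c "
from h import *
plan([645,-112,9],84.2)"
```

```text
at [ 644.9 -111.9  128.4] yaw 84.3 q6 -1.82 t 24.55 gap 0.5553465048431789 shift [-0.01 -0.    2.39] turn [ 0.01 -0.05  0.02] shift_after_turn [-0.   -0.    2.39]
```

send_rows --moves "0 0 0 0 0 0.5 0.3;0 0 0 0 0 0.6 0.3;0 0 0 0 0 0.6 0.3;0 0 0 0 0 0.3 0.3;0 0 0 0 0 0.2 0.3;0 0 0 0 0 0.1 0.3;0 0 0 0 0 0.07 0.3;0 0 0 0 0 0 0.3"

```text
t: 25.55
eef_pos: [646.7, -112.6, 13.8]
eef_rot: [0.0, 0.051, 0.999, -0.0]
ft_force: [0.5, 0.3, -3.9]
finger_gap: 0.557
finger_force: 53.0
```

send_rows --moves "0 0 0 0 0 0 0.62;0 0 0 0 0 0 0.72;0 0 0 0 0 0 0.72;0 0 0 0 0 -0.2 0.72;0 0 0 0 0 -0.6 0.72;0 0 0 0 0 -0.8 0.72;0 0 0 0 0 -0.8 0.5;0 0 0 0 0 -0.8 0.5"

```text
t: 26.55
eef_pos: [646.4, -112.4, 175.6]
eef_rot: [0.0, 0.051, 0.999, -0.0]
ft_force: [0.5, -1.5, -0.0]
finger_gap: 0.501
finger_force: 0.0
```

```bash
python3 -c "
from h import *
plan([470,405,190],10.9)"
```

```text
at [ 646.4 -112.4  175.6] yaw 84.1 q6 -1.82 t 26.55 gap 0.501314883211075 shift [ 4.57  9.93 -0.3 ] turn [0.000e+00 1.000e-02 1.278e+01] shift_after_turn [10.83 -1.51 -0.29]
```

send_rows --moves "0 0 0 0.38 0.83 -0.02 0.5;0 0 0 0.38 0.83 -0.03 0.5;0 0 0 0.38 0.83 -0.02 0.5;0 0 0 0.38 0.83 -0.03 0.5;0 0 0 0.38 0.83 -0.02 0.5;0 0 0 0.38 0.83 -0.03 0.5;0 0 0 0.38 0.83 -0.02 0.5;0 0 0 0.38 0.83 -0.03 0.5"

```text
t: 27.55
eef_pos: [528.8, 234.8, 184.4]
eef_rot: [0.001, 0.051, 0.999, 0.0]
ft_force: [-0.8, 0.1, -0.7]
finger_gap: 0.498
finger_force: 0.0
```

send_rows --moves "0 0 0 0.38 0.83 -0.02 0.5;0 0 0 0.38 0.83 -0.03 0.5;0 0 0 0.38 0.83 -0.02 0.5;0 0 0 0.39 0.8 -0.03 0.5;0 0 1 0 0 0 0.5;0 0 1 0 0 0 0.5;0 0 1 0 0 0 0.5;0 0 1 0 0 0 0.5"

```text
t: 28.55
eef_pos: [470.0, 405.0, 189.2]
eef_rot: [0.0, 0.25, 0.968, 0.0]
ft_force: [-0.4, -0.7, 0.2]
finger_gap: 0.501
finger_force: 0.0
```

send_rows --moves "0 0 1 0 0 0 0.5;0 0 1 0 0 0 0.5;0 0 1 0 0 0 0.5;0 0 1 0 0 0 0.5;0 0 1 0 0 0 0.5;0 0 1 0 0 0 0.5;0 0 1 0 0 0 0.5;0 0 1 0 0 0 0.5"

```text
t: 29.55
eef_pos: [470.1, 404.9, 189.2]
eef_rot: [0.0, 0.608, 0.794, 0.0]
ft_force: [-0.3, 0.2, 0.2]
finger_gap: 0.495
finger_force: 0.0
```

```bash
python3 look.py square 479 406.8 10.9 w7.png;python3 -c "
from h import *
plan([479,407,180],10.9)"
```

```text
expect [326. 214.] [([61, 199, 179, 285], 0.79), ([211, 160, 345, 263], 0.6), ([422, 137, 546, 250], 0.56)]
square 0.041 [478.9 406.    9.4]
at [470.1 405.  189.1] yaw 15.3 q6 0.25 t 29.65 gap 0.49743644216368377 shift [-0.01  0.18  0.18] turn [ 0.01 -0.    0.77] shift_after_turn [0.01 0.18 0.18]
```

View pics/w7.png

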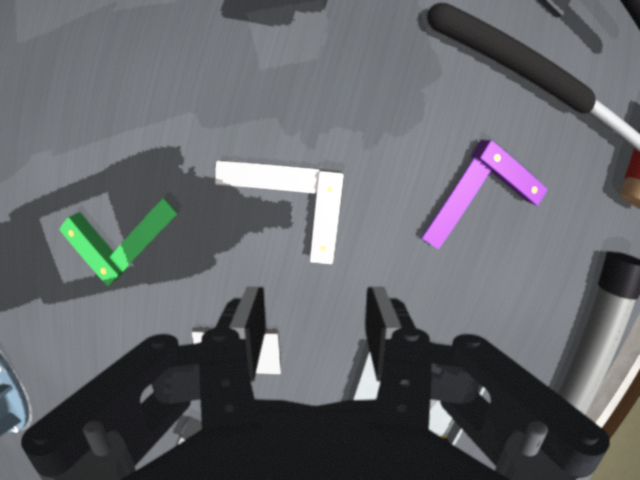

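Wrist view: the steel square is at (325,215) (stock) with its blade running left from the stock's far end, between the green (115,245) and purple (490,190) look-alikes. It fits with cost 0.04 and agrees with the scene fit.

```bash
python3 -c "
from h import *
plan([478.6,408,15.5],9.5)"
```

```text
at [470.1 405.  189.1] yaw 15.3 q6 0.25 t 29.65 gap 0.49743644216368377 shift [0.01 0.18 3.47] turn [ 0.01 -0.    1.02] shift_after_turn [0.03 0.18 3.47]
```

send_rows --moves "0 0 1 0 0 0.3 0.5;0 0 0 0.03 0.18 0.6 0.5;0 0 0 0 0 0.7 0.5;0 0 0 0 0 0.7 0.5;0 0 0 0 0 0.5 0.5;0 0 0 0 0 0.3 0.5;0 0 0 0 0 0.15 0.5;0 0 0 0 0 0 0.5"

```text
t: 30.65
eef_pos: [478.8, 408.0, 26.1]
eef_rot: [0.0, 0.645, 0.764, 0.0]
ft_force: [0.3, 0.7, -0.4]
finger_gap: 0.502
finger_force: 0.0
```

```bash
python3 -c "
from h import *
plan([478.6,408,15.5],9.5)"
```

```text
at [478.8 408.   26.1] yaw 9.7 q6 0.35 t 30.65 gap 0.5015604023268312 shift [ 0.   -0.    0.21] turn [ 0.   -0.    0.03] shift_after_turn [ 0.   -0.    0.21]
```

send_rows --moves "0 0 0.03 0 0 0.15 0.5;0 0 0 0 0 0.06 0.5;0 0 0 0 0 0 0.35;0 0 0 0 0 0 0.2;0 0 0 0 0 0 0.1;0 0 0 0 0 0 0.1;0 0 0 0 0 0 0.1;0 0 0 0 0 0 0.1" --grip_force 60

```text
t: 31.65
eef_pos: [478.9, 407.9, 15.7]
eef_rot: [0.0, 0.646, 0.763, 0.0]
ft_force: [-0.8, -1.2, 5.1]
finger_gap: 0.207
finger_force: 60.4
```

send_rows --moves "0 0 0 0 0 0 0.1;0 0 0 0 0 -0.1 0.1;0 0 0 0 0 -0.3 0.1;0 0 0 0 0 -0.6 0.1;0 0 0 0 0 -0.7 0.1;0 0 0 0 0 -0.7 0.1;0 0 0 0 0 -0.3 0.1;0 0 0 0 0 0 0.1"

```text
t: 32.65
eef_pos: [479.2, 408.2, 151.4]
eef_rot: [0.0, 0.646, 0.763, 0.001]
ft_force: [-0.4, -0.4, -3.3]
finger_gap: 0.211
finger_force: 59.5
```

```bash
python3 - <<'E'
from h import *
f=wrist(); cv2.imwrite('pics/w8.png',f['img'])
a=np.deg2rad(3.6); R=np.array([[np.cos(a),-np.sin(a)],[np.sin(a),np.cos(a)]])
g=np.array([641.9,168.1])+R@[45,-65+2]; print(g)
plan([*g,130],3.6)
E
```

```text
[690.76700551 108.04988949]
at [478.3 407.7 149.8] yaw 9.5 q6 0.35 t 32.7 gap 0.21248935730380764 shift [-6.61  3.21  0.4 ] turn [-0.    0.    1.02] shift_after_turn [-6.25  3.86  0.4 ]
```

View pics/w8.png

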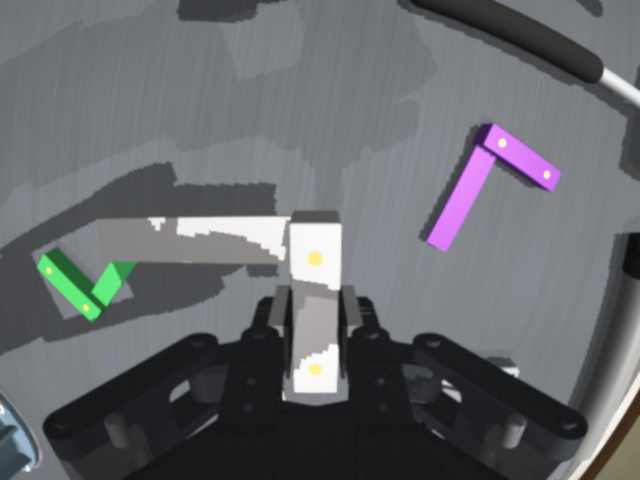

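The square is held straight and level. On the way over I stop short of the foam tray and measure the yellow cut-out itself from the wrist, scene and side cameras.

```bash
python3 -c "
from h import *
plan([690,-20,190],3.6)"
```

```text
at [478.3 407.7 149.8] yaw 9.5 q6 0.35 t 32.7 gap 0.21248935730380764 shift [-9.13  2.77 -0.8 ] turn [-0.    0.    1.02] shift_after_turn [-8.8   3.69 -0.8 ]
```

send_rows --moves "0 0 0 -0.76 0.23 -0.1 0.1;0 0 0 -0.76 0.23 -0.1 0.1;0 0 0 -0.76 0.23 -0.1 0.1;0 0 0 -0.76 0.23 -0.1 0.1;0 0 0 -0.76 0.23 -0.1 0.1;0 0 0 -0.76 0.23 -0.1 0.1;0 0 0 -0.76 0.23 -0.1 0.1;0 0 0 -0.76 0.23 -0.1 0.1"

```text
t: 33.7
eef_pos: [618.5, 121.8, 187.8]
eef_rot: [-0.002, 0.646, 0.763, -0.001]
ft_force: [1.3, -1.3, -2.9]
finger_gap: 0.212
finger_force: 59.4
```

send_rows --moves "0 0 0 -0.76 0.23 0 0.1;0 0 0 -0.76 0.23 0 0.1;0 0 0 -0.76 0.23 0 0.1;0 0 0 -0.76 0.23 0 0.1;0 0 1 0 0 0 0.1;0 0 0.02 0 0 0 0.1;0 0 0 0 0 0 0.1;0 0 0 0 0 0 0.1"

```text
t: 34.7
eef_pos: [689.3, -18.5, 189.8]
eef_rot: [-0.0, 0.684, 0.73, -0.0]
ft_force: [1.0, 0.1, -2.8]
finger_gap: 0.206
finger_force: 59.5
```

```bash
cat > cut.py <<'E'
from fit import *
Lp=np.array([[32,-108],[58,-108],[58,-22],[-58,-22],[-58,-48],[32,-48]],float)
def fill(f,p,z,sh,o):
    im=np.zeros(sh,np.uint8); e=[]
    for i in range(6):   # densify edges for the fisheye
        e+=[Lp[i]+(Lp[(i+1)%6]-Lp[i])*t for t in np.linspace(0,1,8,endpoint=False)]
    q=(proj(f,place(np.c_[e,np.full(len(e),z)],p))-o+.5)*S-.5
    cv2.fillPoly(im,[np.round(q*16).astype(np.int32)],1,shift=4); return im
def run(views):
    vs=[]
    for f in views:
        h=cv2.cvtColor(f["img"],cv2.COLOR_BGR2HSV); m=((abs(h[...,0].astype(int)-28)<9)&(h[...,1]>90)&(h[...,2]>50)).astype(np.uint8)
        e=fill(f,[641.9,168.1,np.deg2rad(3.6)],8,(480*S,640*S),np.zeros(2))
        e=cv2.dilate(cv2.resize(e,(640,480)),np.ones((25,25)))
        m&=e; v,u=np.nonzero(m); o=np.array([u.min()-15,v.min()-15]); mm=m[o[1]:v.max()+16,o[0]:u.max()+16].astype(np.float32)
        vs.append((f,(cv2.resize(mm,None,fx=S,fy=S)>.5).astype(np.uint8),o))
    def c(p):
        r=0
        for f,m,o in vs:
            im=fill(f,p,8,m.shape,o)&fill(f,p,22,m.shape,o); r+=1-(im&m).sum()/(im|m).sum()
        return r/len(vs)
    p=np.array([641.9,168.1,.063]); r=minimize(c,p,method="Nelder-Mead",options=dict(initial_simplex=p+np.vstack([np.zeros(3),np.diag([6,6,.06])]),xatol=.05,fatol=1e-4))
    return round(r.fun,3),np.r_[r.x[:2],np.rad2deg(r.x[2])].round(2)
w=wrist(); cv2.imwrite("pics/w9.png",w["img"]); sc=viewer.grab_frame("scene"); si=viewer.grab_frame("side")
for n,v in(("wrist",[w]),("scene",[sc]),("side",[si]),("both",[sc,si]),("all",[w,sc,si])): print(n,run(v))
# held square in the wrist frame
for r in viewer.regions_of(w,"square")[:2]: print(np.round(r["box"]),r["score"])
E
python3 cut.py; python3 -c "
from h import *
plan([690.8,108,120],3.6)"
```

```text
wrist (np.float64(0.099), array([640.33, 167.66,   3.8 ]))
scene (np.float64(0.364), array([646.54, 167.32,   1.91]))
side (np.float64(0.357), array([636.86, 170.84,   5.1 ]))
both (np.float64(0.374), array([637.89, 169.81,   4.59]))
all (np.float64(0.285), array([639.25, 168.66,   3.75]))
[ 95. 213. 344. 393.] 0.85
at [689.6 -19.  190.4] yaw 3.7 q6 -0.26 t 34.9 gap 0.21049692913810056 shift [2.53 0.18 1.41] turn [0.   0.   0.01] shift_after_turn [2.53 0.18 1.41]
```

View pics/w9.png

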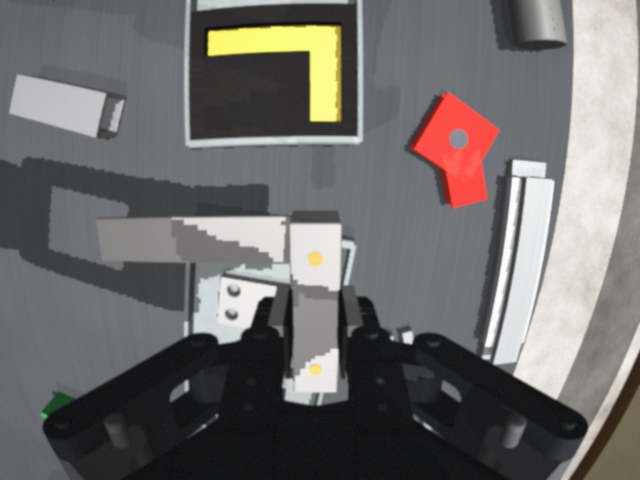

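The wrist view shows the yellow cut-out at (207–341, 26–122), with the held square below it parallel to the tray. I measure the square's pose in the hand too, to compute the exact shift.

```bash
python3 - <<'E'
from fit import *
st=manip.read_state(); f=wrist(); e=np.array(st["eef_pos"])
r=viewer.regions_of(f,"square")[0]
z=e[2]-15.7
import fit
base=[b+[0,0,z] for b in M["square"]]; M["sq"]=base
o=fit.fit("sq",[(f,np.array(r["region"]))],[[e[0],e[1]-2,np.deg2rad(3.7)]])[0]
x=o[1]; print(o[0],x[:2]-e[:2],np.rad2deg(x[2]))
off=x[:2]-e[:2]
a=np.deg2rad(3.75); R=np.array([[np.cos(a),-np.sin(a)],[np.sin(a),np.cos(a)]])
for t in([640.4,167.8],[641.2,168]):
  s=np.array(t)+R@[45,-65]; print("goal",s,"tcp fitted",s-off,"tcp nominal",s+R@[0,2])
plan([*(np.array([640.6,167.8])+R@[45,-65]+R@[0,2]),60],3.75)
E
```

```text
0.03899173994876892 [-0.3339561  -2.80851586] 3.4811967821912253
goal [689.55485495 105.8823108 ] tcp fitted [689.88881104 108.69082667] tcp nominal [689.42404869 107.87802865]
goal [690.35485495 106.0823108 ] tcp fitted [690.68881104 108.89082667] tcp nominal [690.22404869 108.07802865]
at [689.7 -19.1 190.5] yaw 3.6 q6 -0.26 t 35.0 gap 0.21413917219647924 shift [2.53 0.16 2.61] turn [ 0.    0.   -0.02] shift_after_turn [2.53 0.16 2.61]
```

send_rows --moves "0 0 0 0.5 0.03 0.2 0.1;0 0 0 0.6 0.04 0.4 0.1;0 0 0 0.6 0.04 0.5 0.1;0 0 0 0.5 0.03 0.5 0.1;0 0 0 0.25 0.02 0.5 0.1;0 0 0 0.08 0.01 0.3 0.1;0 0 0 0 0 0.21 0.1;0 0 0 0 0 0 0.1"

```text
t: 36.0
eef_pos: [689.8, 107.0, 59.1]
eef_rot: [-0.0, 0.685, 0.729, -0.0]
ft_force: [0.2, -0.2, -3.1]
finger_gap: 0.211
finger_force: 59.4
```

```bash
python3 - <<'E'
from h import *
plan([689.9,108.4,40],3.75)
f=wrist(); cv2.imwrite("pics/w10.png",f["img"])
E
```

```text
at [689.8 107.   59.1] yaw 3.6 q6 -0.08 t 36.0 gap 0.21068228727584404 shift [0.03 0.   0.38] turn [-0.01  0.   -0.03] shift_after_turn [0.03 0.   0.38]
```

View pics/w10.png

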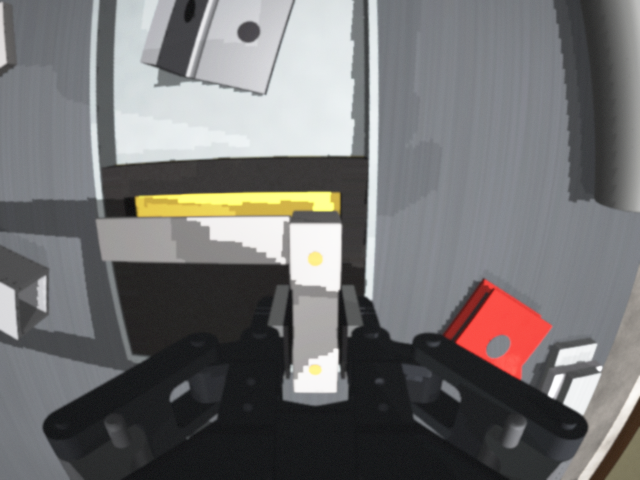

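The square is aligned above the cut-out (yellow's right edge at column 340, stock's at 341; blade parallel). I lower it slowly, watching the force.

send_rows --moves "0 0 0 0.03 0 0.15 0.1;0 0 0 0 0 0.12 0.1;0 0 0 0 0 0.1 0.1;0 0 0 0 0 0.08 0.1;0 0 0 0 0 0.07 0.1;0 0 0 0 0 0.05 0.1;0 0 0 0 0 0.03 0.1;0 0 0 0 0 0 0.1"

```text
t: 37.05
eef_pos: [690.0, 109.0, 29.7]
eef_rot: [-0.0, 0.684, 0.729, -0.0]
ft_force: [-0.8, 0.6, -2.7]
finger_gap: 0.208
finger_force: 59.5
```

It is already 8 mm into the cut-out with no contact force.

send_rows --moves "0 0 0 -0.01 0 0.03 0.1;0 0 0 0 0 0.03 0.1;0 0 0 0 0 0.02 0.1;0 0 0 0 0 0.02 0.1;0 0 0 0 0 0 0.1;0 0 0 0 0 0 0.1;0 0 0 0 0 0 0.1;0 0 0 0 0 0 0.1"

```text
t: 38.05
eef_pos: [690.1, 108.5, 24.8]
eef_rot: [0.0, 0.684, 0.729, 0.0]
ft_force: [0.5, -0.4, -3.3]
finger_gap: 0.215
finger_force: 59.5
```

send_rows --moves "0 0 0 0 0 0 0.24;0 0 0 0 0 0 0.3;0 0 0 0 0 0 0.36;0 0 0 0 0 0 0.36;0 0 0 0 0 -0.2 0.36;0 0 0 0 0 -0.5 0.36;0 0 0 0 0 -0.7 0.4;0 0 0 0 0 -0.8 0.4"

```text
t: 39.05
eef_pos: [689.8, 108.5, 136.0]
eef_rot: [-0.0, 0.684, 0.729, -0.0]
ft_force: [0.3, -0.7, 0.0]
finger_gap: 0.4
finger_force: 0.0
```

send_rows --moves "0 0 0 -0.8 0 -0.5 0.4;0 0 0 -0.8 0 -0.3 0.4;0 0 0 -0.8 0 0 0.4;0 0 0 -0.5 0 0 0.4;0 0 0 0 0 0 0.4;0 0 0 0 0 0 0.4;0 0 0 0 0 0 0.4;0 0 0 0 0 0 0.4"

```text
t: 40.05
eef_pos: [699.2, -35.0, 174.7]
eef_rot: [-0.0, 0.684, 0.73, -0.0]
ft_force: [0.4, 0.2, -0.9]
finger_gap: 0.398
finger_force: 0.0
```

```bash
python3 - <<'E'
from fit import *
import fit
f=wrist(); s=viewer.grab_frame("scene")
cv2.imwrite("pics/end.png",np.vstack([cv2.resize(f["img"],(400,300)),cv2.resize(s["img"],(400,300))]))
cv2.imwrite("pics/end2.png",np.hstack([cv2.resize(f["img"][0:200,150:450],(400,267)),cv2.resize(s["img"][205:365,220:470],(400,267))]))
M["sq"]=[b+[0,0,8] for b in M["square"]]
for r in viewer.regions_of(f,"square")[:3]:
    print(np.round(r["box"]),round(r["score"],2))
e=proj(f,[[690,106,20]])[0]
L=[r for r in viewer.regions_of(f,"square") if r["box"][0]-10<e[0]<r["box"][2]+10]
if L:
    o=fit.fit("sq",[(f,np.array(L[0]["region"]))],[[690,106,.065]])[0]; x=o[1]
    a=np.deg2rad(3.75); d=x[:2]-[640.5,167.8]; print(o[0],"tray frame",np.array([[np.cos(a),np.sin(a)],[-np.sin(a),np.cos(a)]])@d,np.rad2deg(x[2]))
E
```

```text
[191.   2. 330.  96.] 0.95
0.04078614702094163 tray frame [ 44.87094203 -63.69429566] 3.785557812559859
```

View pics/end2.png

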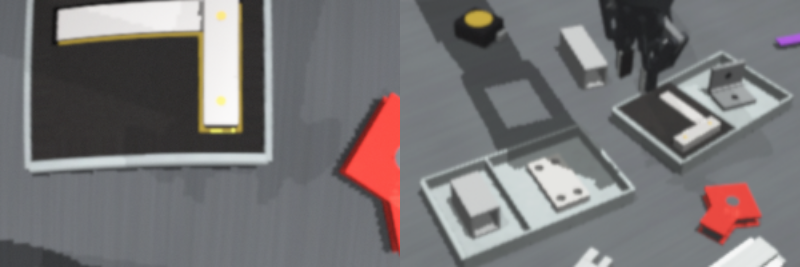

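The square sits in its cut-out with an even yellow border (tray frame 44.9, -63.7 mm, turn within 0.1°). The plate and tube lie flat in their bays, the cleat stands in its bay, and the long tube and blank plate were not touched. The arm is clear.

```bash
python3 -c "
from plant import manip
print(manip.hand_in())"
```

```text
the job is handed in; nothing more can be done
None
```

Both kits are made up and handed in at about 40 s of the 102 s allowed. The last pictures showed all four pieces in place and the long tube and undrilled plate untouched, but the hand-in returned no verdict.

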